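# Load the race car's battery and pin the hold-down strap

### The arm

A 6-joint arm with a two-finger parallel gripper is mounted at the origin on the work surface. World frame = base frame: x ahead of the robot, y to its left, z up, the work surface at z = 0. Lengths are in m, angles in rad, forces in N, time in s.
With the tool pointing down it reaches from about 0.375 to 0.9 m from the base axis. Payload 3.1 kg.
Tool frame: the origin (TCP) lies midway between the tips of the shut fingers; the grasp point (between the pads) lies 19 mm behind it; z points along the fingers, y is the line along which they close (so a half turn about z gives the same grasp; the last joint's range is limited). The gripper opens to 85 mm and grips with 20 to 120 N. Pads are 22 mm wide; open, the fingers measure 114 mm over their backs; the gripper's body (76 mm by 85 mm) begins 54 mm behind the grasp point. The pads swing forward as they close: fully open they stand 13 mm farther back than shut.
Start: joints at [-1.294, 0.527, 1.433, -0, 1.181, -0.178], TCP at [0.275, -0.561, 0.231] pointing down, gripper open.
Joint ranges: [-3.08, 3.08], [-0.75, 2.2], [0.22, 2.44], [-1.43, 4.57], [0, 2.65], [-2.85, 2.85]. Speed limits (rad/s): [2.79, 2.79, 3.14, 3.14, 3.14, 3.14].

### API

Orientations are given as a unit quaternion [x, y, z, w].
In Python, from station import manip gives the robot as it stands. The module is installed in compiled form; this text tells all that it offers.
- The arm moves only by the tool apply_moves, never from a script. Its arguments are lists of equal length, an entry for each row: "claw": the gripper's target within -1 to 1 (fully open at 1, half-way at 0, shut at -1); "travel": the shift along the tool's x, y, z scaled (see below), a list of three; "turn": the turn, a rotation vector about the tool's x, y, z scaled (see below), a list of three. In form: {"claw": [claw, ...], "travel": [[dx, dy, dz], ...], "turn": [[rx, ry, rz], ...]}. A call has 1 to 5 rows; each row is the pose to reach, as a shift and turn from the pose commanded when the call began, along the tool's axes at that moment, turning the shorter way round; what a row does not reach only later rows make up. The controller multiplies each number of a shift by 800 mm and each number of a turn by 180 degrees. A row lasts 1/12 s, in which the tool goes at most 41.7 mm and 7.16 degrees, less where a joint would pass 70% of its speed; a pose out of reach is approached as far as the arm can. A call with a number of a shift or a turn outside -1 to 1 is refused whole. A call with a gripper value outside its range is refused whole. The fingers move at their own pace and stop on an object; "newtons" is the grip in N (left out, the last holds). Time passes only in rows, so rows that repeat a pose let the fingers close. It gives the time, the measured TCP pose, the force, the opening and the grip force at its end, in the units of the state.
- manip.sense(): the state, without advancing time (a new reading comes with each control period).
- manip.snapshot(name): name is "side" or "top"; returns a dict with "pixels" (480x640x3 uint8, red, green, blue), "depth" (480x640 float32, m along the optical axis (not along the pixel's ray), 0 where there is no reading), "intrinsics" (3x3 intrinsics, pixels), "R" (3x3) and "t" (3): a world point X has camera coordinates R X + t. Camera axes: x right, y down, z forward; pixel columns grow to the right and rows downward; lengths in m; the calibration is good to about 2 mm. A picture is of the moment at which its call begins.
- manip.sign_off(): hands the job in; it is judged then, once.
The state is a dict: "t": time; "q": joint angles; "qd": joint speeds; "tau": joint torques, N m; "tcp_pos": TCP position; "tool_rot": TCP orientation; "force": force on the tool from outside, world axes, zero at the start; "ft_torque": the same for the moment, N m; "finger_gap": opening from 0.0 (shut) to 1.0 (fully open); "gripper_force": force on a finger pad.
Only numpy, scipy, OpenCV 4.12 (cv2) and the standard library are available. Lean on these libraries where they do the work, as an engineer would, in place of code of your own. Each camera call takes 0.05 s, during which the arm holds its last target. There are 200 camera calls.

### The job

Push the battery pack that sticks out of the race car's side sideways under the bridge until it is fully home against the centre spine, then swing the hinged hold-down strap over onto it, take the wing-headed locking pin from the caddy and push it down through the hole in the strap's end and the post below until its flange presses the strap flush on the post against the foam. Finish still gripping the pin and pressing it down with the strap shut, so that I can fit the clip underneath; leave the other things on the bench where they are.

Things in the scene. Friction and masses are not known exactly. Their poses are not given: they have to be found in the camera images.
- car: 1/8 racing car without body shell, fixed on a stand, 305 mm wide, 450 long. Origin on the bench under its middle; x across (pack bay at -x, towards the robot), y to its front, z up. Chassis top at z 74 mm, its bay-side edge at x -78. Tyres (up to z 137 mm) begin 105 mm either side of the middle in y and 110 mm out in x; shock towers at y +-175, up to z 146.
- pack_center (a point): centre of the battery pack, a loose black block with a grey label 46 mm (x) x 138 mm (y) x 25 mm high, about 0.28 kg. It lies flat on the chassis between the bay's front and rear walls (2 mm play at each end), drawn 20 to 34 mm out towards the car's -x; its outer long side is 23 mm from this point. Axes as the car's.
- pack_home (a point): where the pack's centre is when fully home against the car's centre spine; fixed on the car, axes as the car's. The front 18 mm of the pack then lie under the fixed bridge (2 mm above the pack), as they do all the way in.
- strap (a joint): angle of the hold-down strap, rad: 0 = shut, flat on the post; 1.57 = upright; starts at 1.8 to 2.1, leaning to the car's front (stop at 2.2). Grey plastic bar 30 mm wide, 4 thick, 169 long from the hinge; stiff hinge, stays where left (under 1 N at its end moves it). Its foam pad meets the pack first: it rests about 0.05 rad open, its end 7 mm above the post; about 6 N down on its end shuts it.
- strap_hinge (a point): middle of the strap's hinge axis, on top of the bridge, fixed on the car; the axis runs along the car's x. Shut, the strap runs from here along the car's -y. The foam pad (28 x 60 mm, 11 mm thick) is under it from 70 to 130 mm from the hinge.
- strap_tab (a point): centre of the hole in the strap's end, at its upper face (the outer face when open), 154 mm from the hinge axis; moves with the strap. Hole 10 mm wide with a small chamfer; the strap ends 15 mm beyond it.
- post_hole (a point): mouth of the hole in the post, at the centre of the post's top (aluminium, 28 x 28 mm); fixed on the car, axes as the car's, z up. Hole 10 mm wide, goes right through the chassis, 36 mm. With the strap shut its upper face is 4 mm above this point.
- caddy: black plastic block 140 x 44 x 40 mm, fixed, with a row of three upright holes 47 mm apart along its x, in which the pin, the axle and the stub screwdriver stand in any order. Origin under its centre.
- pin_head (a point): centre of the locking pin's flat wing head, an aluminium bar 26 mm (x) x 14 mm (y) x 22 mm high with grooved faces, over a round flange 18 mm across, 4 thick, and a steel shank 8 mm across, 44 long, with a 7 mm taper at its foot. z is its axis, upright. The flange's underside, which bears on the strap, is 15 mm below this point, the foot 59. In the caddy the foot is 30 mm deep, with 14 mm of shank showing.
- spare_wheel: bystander: spare wheel lying flat, 112 mm across, 42 mm high
- spare_pack: bystander: second pack like the first (46 x 138 x 25 mm), lying on the bench, not wanted
- damper: bystander: spare coil-over damper lying down, 100 mm long
- driver: bystander: screwdriver lying down, 170 mm long
- glue: bystander: small white bottle, 32 mm across, 85 mm high
- spanner: bystander: small spanner lying flat, 150 mm long
- axle: bystander: plain steel axle with a hexagon, standing in the caddy, its end 70 mm above the bench
- stubby: bystander: stub screwdriver with waisted black handle, standing in the caddy, its end 86 mm above the bench
There are look-alikes about, which are no part of the job. What is shaped like the part that bears pin_head but brown or orange is not meant.

How it is judged:
On the way, in this order (a step that is already met when the one before it is completed fails the run):
1. the pack is fully home under the bridge while the strap is still open (x of pack_center in the frame of pack_home between -0.004 and 0.004 m and value of joint strap above 0.5 rad), for 0.2 s.
2. the strap lies on the pack (x of pack_center in the frame of pack_home between -0.004 and 0.004 m and value of joint strap below 0.12 rad), for 0.2 s.
At the end, for the whole second after the job is handed in: Pack within 4 mm of home, flat; strap shut within 0.01 rad; pin through strap and post, within 4 mm and 0.08 rad of the hole axis, centre of its head under 20.5 mm above the post top and pressing the strap with over 3 N; fingers still grip the pin (x of pack_center in the frame of pack_home between -0.004 and 0.004 m and z of pack_center in the frame of pack_home between -0.004 and 0.004 m and angle between the y axis of pack_center and the y axis of pack_home, either way round below 0.06 rad and value of joint strap below 0.01 rad and horizontal distance between pin_head and post_hole below 0.004 m and angle between the z axis of pin_head and the z axis of post_hole, either way round below 0.08 rad and z of pin_head in the frame of post_hole below 0.0205 m and contact force between pin and strap above 3 N and contact force between the fingers and pin above 3 N); the arm keeps its last pose, push and grip.
It fails at once if another thing on the bench moved by more than 30 mm (distance of any of spare_wheel, spare_pack, damper, driver, glue, spanner, axle, stubby from where it was at the start of the episode above 0.03 m).
It also fails if it takes over 67 s, if anything falls off the work surface, if the arm or the gripper's body presses on something with over 40 N, if the wrist force passes 120 N, or if a joint passes its speed limit or range.

## Working session

There is one attempt and no reset: what is moved stays moved. The work goes in short steps, Python scripts to look and compute and a tool call to move; the robot and the scene stay as the last step left them, time stands still between calls to the robot, and variables do not carry over. Pictures are saved under pics/ and viewed, at most 10 in all, crops included, and the job is handed in when it is done.

Besides the shell and the picture viewer there is one more tool, called after ">>>" as name(argument=value, ...), one argument or row to a line, values as JSON. apply_moves: Moves the arm, as the interface text tells. Shifts and turns lie within -1 to 1; 1 stands for 800 mm of shift or 180 degrees of turn. Its arguments: {"type":"object","properties":{"claw":{"type":"array","items":{"type":"number"}},"travel":{"type":"array","items":{"type":"array","items":{"type":"number"}}},"turn":{"type":"array","items":{"type":"array","items":{"type":"number"}}},"newtons":{"type":"number"}},"required":["claw","travel","turn"]}

```bash
mkdir -p pics; cat > h.py <<'E'
import numpy as np, cv2
from station import manip
from scipy.spatial.transform import Rotation as Ro
def snap(n):
    s=manip.snapshot(n); np.savez(''+n+'.npz',**{k:np.asarray(v) for k,v in s.items()}); return s
def cloud(s):
    K=s['intrinsics'];d=s['depth'];v,u=np.mgrid[:480,:640]
    c=np.stack([(u-K[0,2])/K[0,0]*d,(v-K[1,2])/K[1,1]*d,d],-1)
    return (c-s['t'])@s['R']   # R^T (c-t)
def proj(s,X):
    c=s['R']@np.asarray(X)+s['t'];p=s['intrinsics']@c;return p[:2]/p[2]
def save(n,img): cv2.imwrite('pics/'+n+'.png',img[...,::-1])
def st():
    q=manip.sense();print('t',round(q['t'],2),'p',np.round(q['tcp_pos'],4),'R',np.round(Ro.from_quat(q['tool_rot']).as_matrix(),3).tolist(),'F',np.round(q['force'],1),'gap',round(q['finger_gap'],3),'gf',np.round(q['gripper_force'],1),'q',np.round(q['q'],2))
E
python3 - <<'E'
from h import *
st()
for n in('top','side'):
    s=snap(n);save(n+'0',s['pixels']);print(n,np.round(-s['R'].T@s['t'],3),np.round(s['R'],3).tolist(),s['intrinsics'][0,0])
E
```

```text
t 0.0 p [ 0.2744 -0.5608  0.2303] R [[0.898, 0.439, -0.001], [0.439, -0.898, 0.002], [0.0, -0.002, -1.0]] F [-0.6 -0.3  0.5] gap 0.999 gf 0.0 q [-1.29  0.53  1.43  0.    1.18 -0.18]
top [ 0.405 -0.035  1.188] [[-0.016, -1.0, 0.008], [-0.996, 0.015, -0.09], [0.09, -0.01, -0.996]] 444.5919969763433
side [0.234 0.931 0.856] [[-0.969, -0.245, -0.008], [-0.138, 0.572, -0.808], [0.203, -0.782, -0.589]] 554.8494351856566
```

View pics/top0.png

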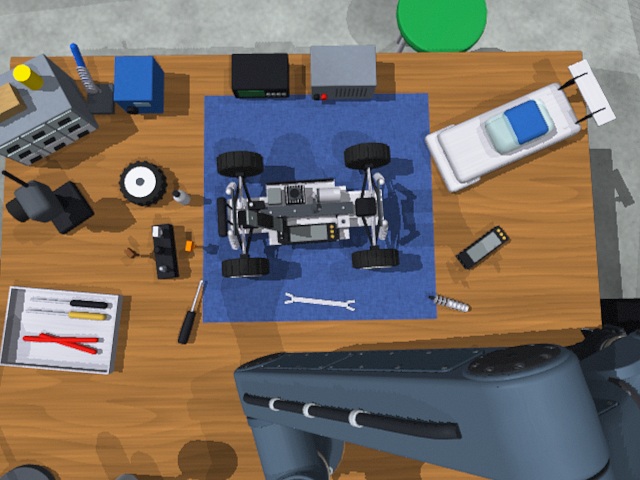

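View pics/side0.png

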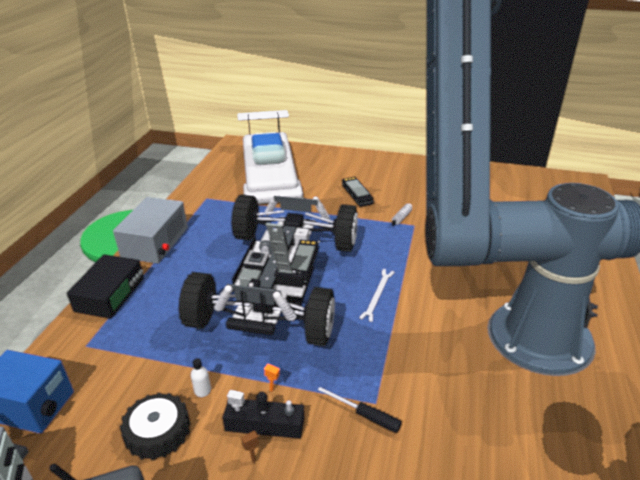

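Candidates for the pin in the side view are the pale wing head in the caddy at (236,400), the orange look-alike at (272,374), the brown one at (250,440), the stubby at (262,403) and the axle at (289,407). I choose the pale one and check it in a close crop.

```bash
python3 - <<'E'
from h import *
T=dict(np.load('top.npz'));S=dict(np.load('side.npz'))
a=cv2.resize(T['pixels'][140:290,200:400],(800,600),interpolation=cv2.INTER_CUBIC)
save('cartop',a)
b=cv2.resize(S['pixels'][360:460,210:310],(400,400),interpolation=cv2.INTER_CUBIC)
c=cv2.resize(T['pixels'][215:290,140:215],(400,400),interpolation=cv2.INTER_CUBIC)
save('caddy',np.hstack([b,c]))
d=cv2.resize(S['pixels'][190:340,170:370],(800,600),interpolation=cv2.INTER_CUBIC)
save('carside',d)
C=cloud(T)
def med(u,v): 
    return np.round(C[v,u],4)
for n,p in dict(pack=(312,233),packR=(345,233),strapcands=(262,222),caddyL=(163,230),caddyM=(166,250),caddyR=(168,270),spanL=(290,299),spanR=(352,306),bottle=(180,197),wheelFL=(240,160),wheelRL=(367,155),wFR=(245,266),wRR=(375,258)).items(): print(n,med(*p))
E
```

```text
pack [ 0.5309 -0.0334  0.0999]
packR [ 0.5327 -0.1166  0.0736]
strapcands [0.5412 0.0743 0.2327]
caddyL [0.5515 0.3527 0.0407]
caddyM [0.4995 0.3447 0.039 ]
caddyR [0.4478 0.3392 0.038 ]
spanL [0.3672 0.0277 0.0018]
spanR [ 0.3461 -0.1362  0.0016]
bottle [0.6335 0.3038 0.0605]
wheelFL [0.7067 0.1376 0.1362]
wheelRL [ 0.7148 -0.1695  0.1362]
wFR [0.4507 0.1258 0.1373]
wRR [ 0.4647 -0.1819  0.1366]
```

View pics/cartop.png

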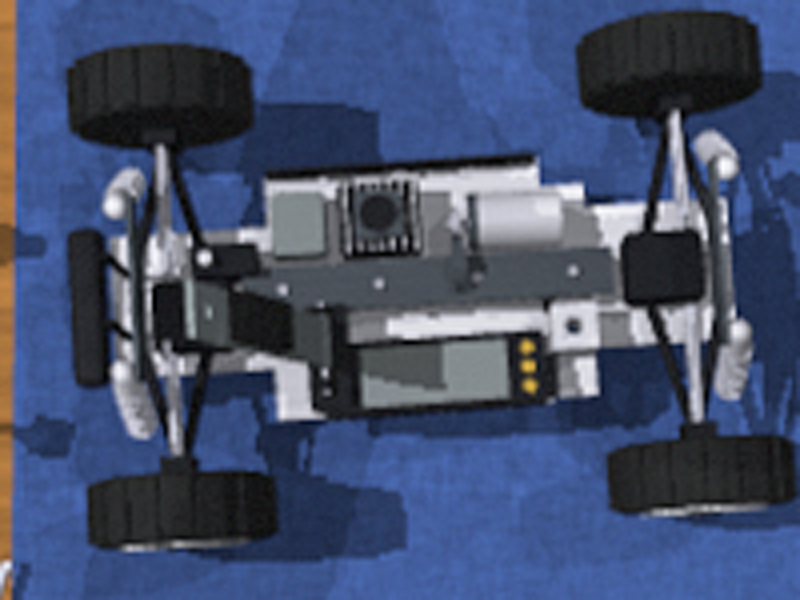

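View pics/caddy.png

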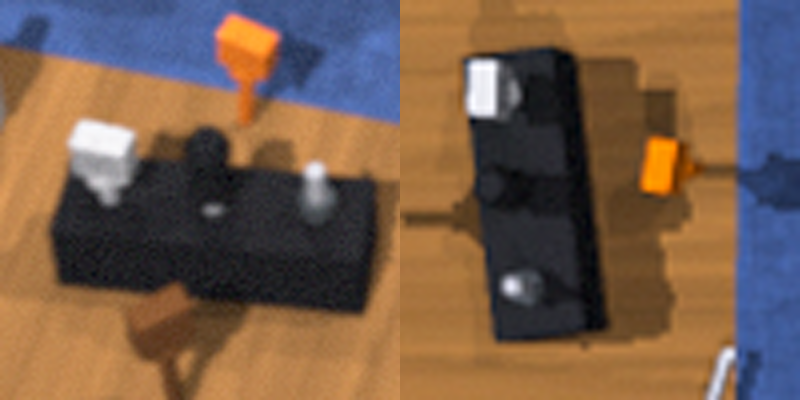

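View pics/carside.png

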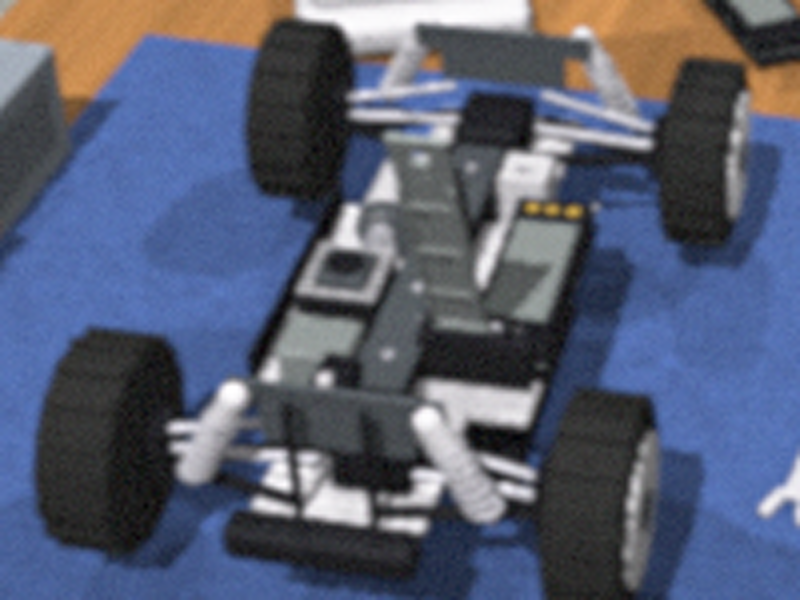

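The crops confirm the pin: a white wing head in the caddy's far hole at full-image top (156,231), with flange and shank visible. In the top view the post is at about (344,221) with a dark hole, the pack at (311,233), and the strap runs from hinge (282,225) to raised end (250,219), leaning forward. Now I measure.

```bash
python3 - <<'E'
from h import *
T=dict(np.load('top.npz'));S=dict(np.load('side.npz'))
C=cloud(T);D=cloud(S)
def rect(P,n):
    (c,wh,a)=cv2.minAreaRect((P[:,:2]*1000).astype(np.float32));print(n,len(P),np.round(c,1),np.round(wh,1),round(a,1),'z',np.round(np.percentile(P[:,2],[5,50,95]),4))
def sel(C,lo,hi): 
    m=np.all((C>lo)&(C<hi),-1);return C[m]
for nm,X in(('top',C),('side',D)):
    rect(sel(X,[.49,-.14,.094],[.57,.06,.103]),nm+' pack top')
    P=sel(X,[.53,-.135,.103],[.60,-.085,.125]);rect(P,nm+' post')
    P=sel(X,[.53,.32,.062],[.58,.39,.12]);rect(P,nm+' pin')
    if len(P): print(np.median(P,0),np.histogram(P[:,2],8))
    P=sel(X,[.43,.30,.030],[.58,.39,.0415]);rect(P,nm+' caddy')
    P=sel(X,[.50,.0,.106],[.60,.12,.35]);P=P[:]
    # strap plane fit
    if len(P)>20:
        rect(P,nm+' strap');
        rng=np.random.default_rng(0);best=0
        for _ in range(400):
            q=P[rng.choice(len(P),3,False)];n=np.cross(q[1]-q[0],q[2]-q[0]);n/=np.linalg.norm(n)+1e-12
            m=abs((P-q[0])@n)<.003
            if m.sum()>best: best=m.sum();bm=m
        Q=P[bm];c=Q.mean(0);u,s_,vt=np.linalg.svd(Q-c);t=(Q-c)@vt.T
        print('plane',best,c.round(4),vt.round(3).tolist(),t.min(0).round(3),t.max(0).round(3))
        top=Q[Q[:,2]>np.percentile(Q[:,2],90)];bot=Q[Q[:,2]<np.percentile(Q[:,2],10)];print(top.mean(0).round(4),bot.mean(0).round(4))
# post hole dark centre etc
sp=sel(C,[.575,-.10,.08],[.62,.02,.13]);rect(sp,'spine')
for k in (0,1):
  for X in (C,):
    pass
W=[sel(C,lo,hi) for lo,hi in (([.66,.06,.125],[.76,.22,.139]),([.66,-.25,.125],[.77,-.08,.139]),([.40,.05,.125],[.5,.21,.139]),([.41,-.26,.125],[.52,-.10,.139]))]
for w in W: rect(w,'wheel');
print('z at post px',[C[v,u].round(4).tolist() for u,v in((340,218),(347,218),(340,225),(347,225),(343,221))])
E
```

```text
top pack top 968 [537.  -36.4] [177.5  64.5] 89.9 z [0.0953 0.0986 0.1021]
top post 105 [ 566.2 -108.1] [48.2 30.6] 18.2 z [0.1034 0.1057 0.1087]
top pin 85 [542.9 358.5] [15.2 25.1] 89.9 z [0.064  0.0776 0.0817]
[0.54199982 0.3566256  0.07755048] (array([ 7,  6,  3,  4,  6, 17, 28, 14]), array([0.06222097, 0.06478923, 0.06735749, 0.06992575, 0.07249401,
       0.07506227, 0.07763053, 0.08019879, 0.08276705]))
top caddy 655 [497.9 352.9] [138.4  46. ] 7.1 z [0.034  0.0386 0.041 ]
top strap 604 [558.5  72.9] [110.8  67.5] 71.2 z [0.1073 0.203  0.2639]
plane 320 [0.5457 0.0708 0.1893] [[-0.009, -0.353, -0.936], [-0.999, -0.032, 0.021], [-0.038, 0.935, -0.352]] [-0.086 -0.028 -0.003] [0.09  0.033 0.004]
[0.5459 0.1001 0.2655] [0.5401 0.0402 0.1085]
side pack top 761 [537.5 -31. ] [178.8  63.1] 89.6 z [0.0954 0.0991 0.102 ]
side post 88 [ 569.7 -110.9] [33.  50.8] 86.5 z [0.1033 0.1056 0.108 ]
side pin 192 [545.5 360.3] [15.3 26.7] 88.5 z [0.064  0.0773 0.0821]
[0.54442707 0.36459727 0.07725775] (array([15, 15, 17, 18, 11, 27, 55, 34]), array([0.06217277, 0.06479405, 0.06741533, 0.070036
[... 191 characters left out ...]
z [0.108  0.1885 0.2628]
plane 690 [0.5505 0.0757 0.1895] [[-0.009, 0.338, 0.941], [0.998, 0.062, -0.012], [0.062, -0.939, 0.337]] [-0.089 -0.038 -0.003] [0.084 0.024 0.003]
[0.5484 0.1015 0.2624] [0.5483 0.0469 0.1102]
spine 813 [597.5 -39.6] [119.1  44.4] 89.7 z [0.0939 0.0991 0.11  ]
wheel 441 [709.6 144.5] [41.9 72.9] 4.5 z [0.1267 0.132  0.1376]
wheel 447 [ 702.9 -177.7] [86.  70.7] 1.0 z [0.1264 0.1324 0.1376]
wheel 472 [449.3 133.4] [42.1 69.5] 2.7 z [0.1266 0.1321 0.1377]
wheel 457 [ 465.8 -189.1] [42.  70.3] 2.6 z [0.1269 0.1328 0.1374]
z at post px [[0.5664, -0.1029, 0.1049], [0.5655, -0.1198, 0.1092], [0.5491, -0.1025, 0.1043], [0.5485, -0.1195, 0.1075], [0.5636, -0.1124, 0.0718]]
```

>>> apply_moves(
  claw=[-1,-1,-1,-1,-1],
  travel=[
    [0.486,-0.48,0.0375],
    [0.486,-0.48,0.0375],
    [0.486,-0.48,0.0375],
    [0.486,-0.48,0.0375],
    [0.486,-0.48,0.0375],
  ],
  turn=[
    [0,0,0.13],
    [0,0,0.13],
    [0,0,0.13],
    [0,0,0.13],
    [0,0,0.13],
  ],
  newtons=60,
)

```text
t: 0.52
tcp_pos: [0.3433, -0.363, 0.2194]
tool_rot: [1.0, 0.022, -0.0, -0.0]
force: [0.6, 0.5, 0.0]
finger_gap: 0.299
gripper_force: 0.0
```

```bash
cat >> h.py <<'E'
def to(p,yaw=None):
    "scaled travel and turn from the measured pose to world p (tool down, tool x at yaw)"
    q=manip.sense();R=Ro.from_quat(q['tool_rot'])
    d=R.inv().apply(np.asarray(p)-q['tcp_pos'])/.8
    w=[0,0,0]
    if yaw is not None: w=(R.inv()*(Ro.from_euler('z',yaw)*Ro.from_euler('x',np.pi))).as_rotvec()/np.pi
    print('travel',np.round(d,4),'turn',np.round(w,4))
E
python3 - <<'E'
from h import *
st();to([.455,-.042,.2],.047)
T=dict(np.load('top.npz'));S=dict(np.load('side.npz'))
def unp(s,u,v,z):
    r=s['R'].T@(np.linalg.inv(s['intrinsics'])@[u,v,1]);o=-s['R'].T@s['t'];return (o+r*(z-o[2])/r[2]).round(4)
print('post top px',unp(T,343.2,221.0,.106),unp(T,343.0,221.0,.106))
# side: post hole near crop(520,170)/4+ (170,190)
g=cv2.cvtColor(T['pixels'],cv2.COLOR_RGB2GRAY);print(g[213:231,334:354])
E
```

```text
t 0.52 p [ 0.3433 -0.363   0.2194] R [[0.999, 0.044, -0.0], [0.044, -0.999, 0.001], [-0.0, -0.001, -1.0]] F [0.6 0.5 0. ] gap 0.299 gf 0.0 q [-1.04  0.38  1.75  0.    1.01  0.49]
travel [ 0.1572 -0.3947  0.0246] turn [-0.0003  0.0001 -0.0009]
post top px [ 0.5587 -0.1105  0.106 ] [ 0.5587 -0.11    0.106 ]
[[ 75  74  73  71  68  68  72  70  69  78  75  71  67  74  93  96  84  84
   86  92]
 [ 68  58  51  46  53  80  85  80  81  88  87  82  79  89 120 123 108 107
  107 105]
 [ 89  71  15  50 105 133 131 135 146 148 153 166 163 165 165 124 101 102
  104 120]
 [104  88  16 103 183 192 187 193 205 203 206 219 221 219 212 173 151 153
  153 171]
 [151 132  59 141 224 220 219 216 218 216 214 216 215 218 214 193 168 171
  172 170]
 [204 191 147 165 218 215 215 212 202 203 208 212 216 216 205 151  99 103
  104 104]
 [201 202 193 180 214 214 215 194 148 147 163 197 216 217 205 156 115 115
  114 104]
 [198 198 191 177 203 216 207 159  83  67  99 172 216 213 206 168 125 130
  127 115]
 [180 186 189 176 206 215 203 132  54  62  87 159 216 216 214 182 123 128
  130 129]
 [117 148 187 166 199 217 210 167  62  38  82 166 217 217 215 181 123 126
  129 128]
 [ 20  94 153 140 192 217 209 190 159 140 155 201 214 217 219 193 121 126
  127 127]
 [ 29  48  82 130 197 215 206 199 217 213 213 218 216 221 225 205 117 122
  125 126]
 [ 32  47  80 132 196 217 217 218 219 218 216 216 221 225 230 208 123 126
  127 127]
 [ 27  42  72 131 189 208 207 204 194 195 192 198 198 194 196 172 101 104
  105 102]
 [ 34  44  76 114 142 151 151 142 123 122 122 123 114  99  97  69  37  40
   39  35]
 [ 32  43  59  64  52  64  85  83  81  83  81  82  85 100  91  35  36  37
   40  38]
 [ 31  37  30  22  37  72 108 104 101 120 159 170 170 180 156  50  36  40
   40  40]
 [ 33  37  35  27  39  76 111 107 107 154 219 225 223 229 200  66  36  36
   41  38]]
```

>>> apply_moves(
  claw=[-1,-1,-1,-1,-1],
  travel=[
    [0.157,-0.395,0.025],
    [0.157,-0.395,0.025],
    [0.157,-0.395,0.025],
    [0.157,-0.395,0.025],
    [0.157,-0.395,0.025],
  ],
  turn=[
    [0,0,0],
    [0,0,0],
    [0,0,0],
    [0,0,0],
    [0,0,0],
  ],
)

```text
t: 0.93
tcp_pos: [0.4111, -0.1665, 0.2075]
tool_rot: [1.0, 0.023, -0.0, -0.0]
force: [0.5, -0.3, -0.2]
finger_gap: -0.001
gripper_force: 0.0
```

```bash
python3 - <<'E'
from h import *
st();to([.455,-.042,.2],.047);to([.455,-.042,.084],.047)
E
```

```text
t 0.93 p [ 0.4111 -0.1665  0.2075] R [[0.999, 0.046, -0.0], [0.046, -0.999, 0.0], [-0.0, -0.0, -1.0]] F [ 0.5 -0.3 -0.2] gap -0.001 gf 0.0 q [-0.64  0.32  1.9   0.    0.92  0.89]
travel [ 0.0619 -0.1529  0.0093] turn [-0.0001  0.0001 -0.0004]
travel [ 0.0619 -0.1529  0.1543] turn [-0.0001  0.0001 -0.0004]
```

>>> apply_moves(
  claw=[-1,-1,-1,-1,-1],
  travel=[
    [0.062,-0.153,0.01],
    [0.062,-0.153,0.01],
    [0.062,-0.153,0.01],
    [0.062,-0.153,0.01],
    [0.062,-0.153,0.06],
  ],
  turn=[
    [0,0,0],
    [0,0,0],
    [0,0,0],
    [0,0,0],
    [0,0,0],
  ],
)

```text
t: 1.35
tcp_pos: [0.4606, -0.0427, 0.164]
tool_rot: [1.0, 0.026, 0.007, 0.003]
force: [1.8, -0.9, -0.8]
finger_gap: -0.004
gripper_force: 0.0
```

>>> apply_moves(
  claw=[-1,-1,-1,-1,-1],
  travel=[
    [0,0,0.095],
    [0,0,0.095],
    [0.025,0,0.095],
    [0.038,0,0.095],
    [0.045,0,0.095],
  ],
  turn=[
    [0,0,0],
    [0,0,0],
    [0,0,0],
    [0,0,0],
    [0,0,0],
  ],
)

```text
t: 1.77
tcp_pos: [0.4922, -0.0429, 0.0826]
tool_rot: [1.0, 0.023, -0.0, 0.0]
force: [-0.2, -0.2, -0.0]
finger_gap: 0.003
gripper_force: 0.0
```

```bash
python3 - <<'E'
from h import *
st()
E
```

```text
t 1.77 p [ 0.4922 -0.0429  0.0826] R [[0.999, 0.046, -0.0], [0.046, -0.999, -0.0], [-0.0, 0.0, -1.0]] F [-0.2 -0.2 -0. ] gap 0.003 gf 0.0 q [-0.31  0.6   1.88 -0.    0.66  1.21]
```

>>> apply_moves(
  claw=[-1,-1,-1,-1,-1],
  travel=[
    [0.006,0,0],
    [0.012,0,0],
    [0.018,0,0],
    [0.024,0,0],
    [0.03,0,0],
  ],
  turn=[
    [0,0,0],
    [0,0,0],
    [0,0,0],
    [0,0,0],
    [0,0,0],
  ],
)

```text
t: 2.18
tcp_pos: [0.5145, -0.0412, 0.0839]
tool_rot: [1.0, 0.023, -0.0, 0.0]
force: [-1.3, -0.8, -0.2]
finger_gap: 0.0
gripper_force: 0.9
```

>>> apply_moves(
  claw=[-1,-1,-1,-1],
  travel=[
    [0.003,0,0],
    [0.006,0,0],
    [0.006,0,0],
    [0.006,0,0],
  ],
  turn=[
    [0,0,0],
    [0,0,0],
    [0,0,0],
    [0,0,0],
  ],
)

```text
t: 2.52
tcp_pos: [0.5191, -0.0405, 0.0836]
tool_rot: [1.0, 0.023, -0.0, -0.0]
force: [-2.2, 0.2, 1.5]
finger_gap: 0.002
gripper_force: 1.2
```

>>> apply_moves(
  claw=[-1,-1,-1],
  travel=[
    [0.003,0,0],
    [0.005,0,0],
    [0.005,0,0],
  ],
  turn=[
    [0,0,0],
    [0,0,0],
    [0,0,0],
  ],
)

```text
t: 2.77
tcp_pos: [0.5215, -0.0402, 0.0834]
tool_rot: [1.0, 0.023, -0.003, -0.001]
force: [-6.8, 1.6, 4.0]
finger_gap: -0.005
gripper_force: 3.1
```

>>> apply_moves(
  claw=[-1,-1,-1],
  travel=[
    [0.003,0,0],
    [0.004,0,0],
    [0.004,0,0],
  ],
  turn=[
    [0,0,0],
    [0,0,0],
    [0,0,0],
  ],
)

```text
t: 3.02
tcp_pos: [0.5214, -0.0401, 0.0833]
tool_rot: [1.0, 0.024, -0.006, -0.001]
force: [-12.2, -2.0, 7.6]
finger_gap: 0.002
gripper_force: 6.1
```

>>> apply_moves(
  claw=[-1,-1,-1],
  travel=[
    [0.003,0,0],
    [0.004,0,0],
    [0.004,0,0],
  ],
  turn=[
    [0,0,0],
    [0,0,0],
    [0,0,0],
  ],
)

```text
t: 3.27
tcp_pos: [0.5214, -0.0399, 0.0831]
tool_rot: [1.0, 0.024, -0.009, -0.001]
force: [-17.8, -3.7, 11.6]
finger_gap: 0.001
gripper_force: 8.9
```

>>> apply_moves(
  claw=[-1,-1,-1,-1,-1],
  travel=[
    [-0.03,0,0],
    [-0.06,0,0],
    [-0.14,0,-0.05],
    [-0.14,0,-0.1],
    [-0.14,0,-0.15],
  ],
  turn=[
    [0,0,0],
    [0,0,0],
    [0,0,0],
    [0,0,0],
    [0,0,0],
  ],
)

```text
t: 3.68
tcp_pos: [0.4175, -0.0448, 0.1835]
tool_rot: [1.0, 0.023, -0.003, -0.001]
force: [1.6, -0.8, -0.1]
finger_gap: -0.005
gripper_force: 0.0
```

```bash
python3 - <<'E'
from h import *
st()
T=snap('top');S=snap('side')
a=cv2.resize(T['pixels'][190:265,260:360],(400,300),interpolation=cv2.INTER_CUBIC)
b=cv2.resize(S['pixels'][200:300,260:340],(400,500),interpolation=cv2.INTER_CUBIC)
save('pushed',np.hstack([np.pad(a,((0,200),(0,0),(0,0))),b]))
for X in (cloud(T),cloud(S)):
    # pack outer edge per y column
    for y in (-.09,-.07,-.05,-.03,-.01,.01):
        m=(abs(X[...,1]-y)<.006)&(X[...,2]>.092)&(X[...,2]<.104)&(X[...,0]>.49)&(X[...,0]<.62)
        P=X[m];print(y,len(P),np.round(np.percentile(P[:,0],[1,3,10]),4) if len(P) else '')
to([.51,.03,.30],0.047)
E
```

```text
t 3.68 p [ 0.4175 -0.0448  0.1835] R [[0.999, 0.045, -0.006], [0.045, -0.999, 0.002], [-0.006, -0.003, -1.0]] F [ 1.6 -0.8 -0.1] gap -0.005 gf 0.0 q [-0.37  0.34  1.97 -0.    0.84  1.15]
-0.09 129 [0.535  0.5355 0.5403]
-0.07 151 [0.533  0.5345 0.5401]
-0.05 140 [0.532  0.5332 0.5382]
-0.03 138 [0.5312 0.5318 0.5363]
-0.01 151 [0.5303 0.5316 0.5388]
0.01 165 [0.5294 0.5314 0.5366]
-0.09 65 [0.5257 0.5352 0.5382]
-0.07 64 [0.5356 0.5361 0.5404]
-0.05 55 [0.5348 0.535  0.5388]
-0.03 65 [0.5335 0.5337 0.5361]
-0.01 69 [0.5326 0.5328 0.535 ]
0.01 73 [0.5314 0.5314 0.5345]
travel [ 0.1123 -0.0907 -0.1373] turn [ 0.002  -0.0044 -0.0004]
```

View pics/pushed.png

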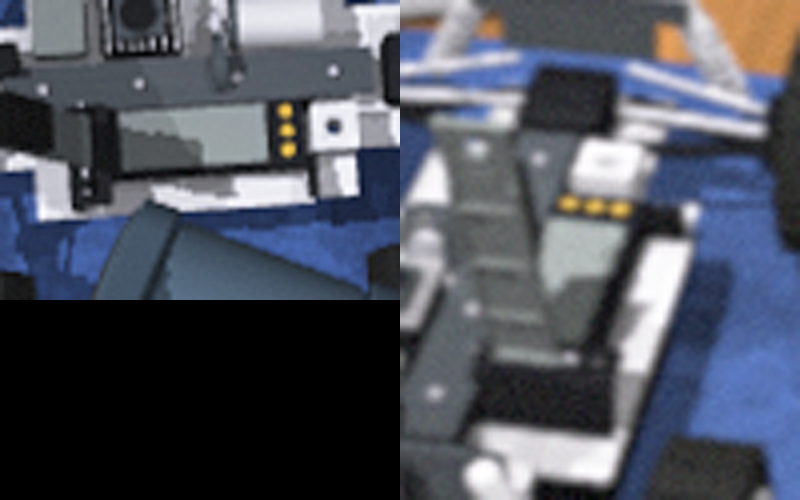

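>>> apply_moves(
  claw=[-1,-1,-1,-1,-1],
  travel=[
    [0,0,-0.15],
    [0,-0.05,-0.15],
    [0.17,-0.242,-0.15],
    [0.17,-0.242,-0.15],
    [0.17,-0.242,-0.15],
  ],
  turn=[
    [0,0,0],
    [0,0,0],
    [0,0,0],
    [0,0,0],
    [0,0,0],
  ],
)

```text
t: 4.2
tcp_pos: [0.4944, 0.0749, 0.2874]
tool_rot: [1.0, 0.022, 0.003, 0.0]
force: [0.1, -1.6, -0.3]
finger_gap: -0.003
gripper_force: 0.0
```

```bash
python3 - <<'E'
from h import *
st();to([.548,.155,.30],.047);to([.548,.155,.215],.047)
E
```

```text
t 4.2 p [0.4944 0.0749 0.2874] R [[0.999, 0.045, 0.006], [0.045, -0.999, -0.001], [0.006, 0.001, -1.0]] F [ 0.1 -1.6 -0.3] gap -0.003 gf 0.0 q [-0.07  0.29  1.67 -0.    1.18  1.45]
travel [ 0.0715 -0.097  -0.0153] turn [ 0.0003 -0.002  -0.0007]
travel [ 0.0709 -0.0971  0.0909] turn [ 0.0003 -0.002  -0.0007]
```

>>> apply_moves(
  claw=[-1,-1,-1,-1,-1],
  travel=[
    [0.0,-0.06,-0.02],
    [0.03,-0.1,-0.02],
    [0.071,-0.1,-0.02],
    [0.071,-0.1,0.03],
    [0.071,-0.1,0.09],
  ],
  turn=[
    [0,0,0],
    [0,0,0],
    [0,0,0],
    [0,0,0],
    [0,0,0],
  ],
)

```text
t: 4.62
tcp_pos: [0.5514, 0.1582, 0.222]
tool_rot: [1.0, 0.024, 0.008, -0.0]
force: [0.2, 0.3, -0.8]
finger_gap: 0.001
gripper_force: 0.0
```

>>> apply_moves(
  claw=[-1,-1,-1,-1,-1],
  travel=[
    [0,0,0],
    [0,0.02,0],
    [0,0.04,0],
    [0,0.06,0],
    [0,0.08,0],
  ],
  turn=[
    [0,0,0],
    [0,0,0],
    [0,0,0],
    [0,0,0],
    [0,0,0],
  ],
)

```text
t: 5.03
tcp_pos: [0.5494, 0.0919, 0.222]
tool_rot: [1.0, 0.023, 0.002, -0.0]
force: [0.1, 0.1, 1.1]
finger_gap: -0.001
gripper_force: 0.0
```

```bash
python3 - <<'E'
from h import *
st()
E
```

```text
t 5.03 p [0.5494 0.0919 0.222 ] R [[0.999, 0.046, 0.004], [0.046, -0.999, 0.0], [0.004, 0.0, -1.0]] F [0.1 0.1 1.1] gap -0.001 gf 0.0 q [-0.04  0.45  1.62  0.    1.07  1.49]
```

>>> apply_moves(
  claw=[-1,-1,-1,-1,-1],
  travel=[
    [0,0.03,0.003],
    [0,0.06,0.005],
    [0,0.09,0.007],
    [0,0.115,0.01],
    [0,0.145,0.028],
  ],
  turn=[
    [0,0,0],
    [0,0,0],
    [0,0,0],
    [0,0,0],
    [0,0,0],
  ],
)

```text
t: 5.45
tcp_pos: [0.5561, -0.0249, 0.2013]
tool_rot: [1.0, 0.023, 0.004, 0.001]
force: [-0.5, 0.5, 1.3]
finger_gap: -0.003
gripper_force: 0.2
```

>>> apply_moves(
  claw=[-1,-1,-1,-1,-1],
  travel=[
    [0,0.03,0.023],
    [0,0.05,0.038],
    [0,0.064,0.053],
    [0,0.075,0.07],
    [0,0.075,0.085],
  ],
  turn=[
    [0,0,0],
    [0,0,0],
    [0,0,0],
    [0,0,0],
    [0,0,0],
  ],
)

```text
t: 5.87
tcp_pos: [0.5574, -0.0858, 0.1302]
tool_rot: [1.0, 0.022, 0.002, 0.001]
force: [0.7, -0.3, -0.1]
finger_gap: -0.0
gripper_force: 0.0
```

```bash
python3 - <<'E'
from h import *
st();to([.5575,-.087,.122],.047)
S=snap('side');save('strap',S['pixels'][150:350,150:400])
E
```

```text
t 5.87 p [ 0.5574 -0.0858  0.1302] R [[0.999, 0.044, 0.004], [0.044, -0.999, -0.002], [0.004, 0.002, -1.0]] F [ 0.7 -0.3 -0.1] gap -0.0 gf 0.0 q [-0.35  0.58  1.68 -0.    0.87  1.18]
travel [-0.      0.0015  0.0102] turn [ 0.0006 -0.0011 -0.0009]
```

View pics/strap.png

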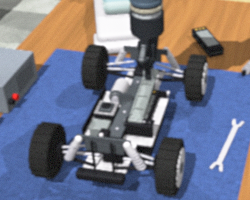

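The strap lies under the fingers on the pack side (around (150,105) in this crop). I press it gently onto the foam.

>>> apply_moves(
  claw=[-1,-1,-1,-1],
  travel=[
    [0,0,0.01],
    [0,0,0.016],
    [0,0,0.016],
    [0,0,0.016],
  ],
  turn=[
    [0,0,0],
    [0,0,0],
    [0,0,0],
    [0,0,0],
  ],
)

```text
t: 6.25
tcp_pos: [0.556, -0.083, 0.1173]
tool_rot: [1.0, 0.024, 0.0, 0.0]
force: [-0.3, -0.1, 0.6]
finger_gap: 0.002
gripper_force: 0.0
```

>>> apply_moves(
  claw=[-1,-1,-1],
  travel=[
    [0,0,0.004],
    [0,0,0.006],
    [0,0,0.006],
  ],
  turn=[
    [0,0,0],
    [0,0,0],
    [0,0,0],
  ],
)

```text
t: 6.5
tcp_pos: [0.5564, -0.0834, 0.1127]
tool_rot: [1.0, 0.023, 0.001, 0.0]
force: [0.2, -0.5, 3.7]
finger_gap: -0.002
gripper_force: 1.3
```

>>> apply_moves(
  claw=[-1,-1,-1,-1,-1],
  travel=[
    [0,0,-0.05],
    [0,0,-0.1],
    [0,-0.05,-0.13],
    [0,-0.1,-0.13],
    [0,-0.15,-0.13],
  ],
  turn=[
    [0,0,0],
    [0,0,0],
    [0,0,0],
    [0,0,0],
    [0,0,0],
  ],
)

```text
t: 6.92
tcp_pos: [0.5515, 0.0358, 0.2187]
tool_rot: [1.0, 0.022, 0.003, 0.0]
force: [1.0, 0.0, -0.1]
finger_gap: 0.001
gripper_force: 0.0
```

```bash
cp top.npz t1.npz; python3 - <<'E'
from h import *
st();to([.545,.3595,.2],.047)
T=dict(np.load('t1.npz'))
S=snap('side')
for s in(T,S):
    X=cloud(s);m=(X[...,0]>.52)&(X[...,0]<.57)&(X[...,1]>.33)&(X[...,1]<.39)&(X[...,2]>.076)&(X[...,2]<.084);P=X[m]
    w,V=np.linalg.eigh(np.cov(P[:,:2].T));a=V[:,1];r=cv2.minAreaRect((P[:,:2]*1000).astype(np.float32));print(len(P),P.mean(0).round(4),'yaw',np.degrees(np.arctan2(a[1],a[0])).round(1),np.sqrt(w*12).round(4),r)
E
```

```text
t 6.92 p [0.5515 0.0358 0.2187] R [[0.999, 0.044, 0.005], [0.044, -0.999, -0.001], [0.005, 0.001, -1.0]] F [ 1.   0.  -0.1] gap 0.001 gf 0.0 q [-0.14  0.44  1.63  0.    1.06  1.39]
travel [ 0.0094 -0.4046  0.023 ] turn [ 0.0003 -0.0017 -0.0011]
52 [0.5434 0.3564 0.0794] yaw 177.3 [0.0137 0.0268] ((541.99658203125, 356.26422119140625), (13.65396499633789, 25.586563110351562), 88.3979721069336)
110 [0.5444 0.3602 0.0797] yaw 179.8 [0.015  0.0263] ((544.6987915039062, 359.10137939453125), (25.907440185546875, 15.72213077545166), 2.6390018463134766)
```

>>> apply_moves(
  claw=[-1,-1,-1,0,0],
  travel=[
    [0.009,-0.404,0.023],
    [0.009,-0.404,0.023],
    [0.009,-0.404,0.023],
    [0.009,-0.404,0.023],
    [0.009,-0.404,0.023],
  ],
  turn=[
    [0,0,0.015],
    [0,0,0.015],
    [0,0,0.015],
    [0,0,0.015],
    [0,0,0.015],
  ],
)

```text
t: 7.38
tcp_pos: [0.5445, 0.2452, 0.2041]
tool_rot: [1.0, -0.0, -0.0, 0.0]
force: [0.1, -0.3, 1.3]
finger_gap: 0.273
gripper_force: 0.0
```

```bash
python3 - <<'E'
from h import *
st();to([.545,.359,.15],0)
S=snap('top');X=cloud(S)
save('hole',cv2.resize(S['pixels'][195:255,270:360],(720,480),interpolation=cv2.INTER_CUBIC))
g=cv2.cvtColor(S['pixels'],cv2.COLOR_RGB2GRAY);print(g[214:232,334:354])
P=X[214:230,335:352].reshape(-1,3);print(np.percentile(P[:,2],[10,50,90]))
E
```

```text
t 7.38 p [0.5445 0.2452 0.2041] R [[1.0, -0.001, -0.001], [-0.001, -1.0, -0.0], [-0.001, 0.0, -1.0]] F [ 0.1 -0.3  1.3] gap 0.273 gf 0.0 q [ 0.24  0.52  1.53 -0.    1.09  1.81]
travel [ 0.0006 -0.1423  0.0676] turn [ 0.0001  0.0002 -0.0002]
[[ 59  57  53  62  76 102 112 106 111 125 122 121 124 130 153 159 141 141
  139 141]
 [ 88  87 113 113 136 154 157 158 159 164 165 163 165 163 163 154 136 135
  134 152]
 [133 116 143 134 150 165 165 163 163 162 162 160 161 160 160 168 185 184
  185 203]
 [133  99 101 100 112 142 141 148 163 154 157 159 161 161 158 176 205 205
  204 203]
 [ 99 100 100 104  98  99  97 114 139 129 135 148 160 161 161 155 140 136
  137 137]
 [100 101 106 110 102 100  99  99  99  95  97 122 154 162 161 158 153 151
  146 138]
 [100 102 105 108 102 103 101  97  93  77  77 100 143 164 162 162 163 164
  158 146]
 [100 101 102 103 102 102 100  94  73  72  74  78 109 149 164 163 161 161
  161 161]
 [103 103 103 104  96 104 105  98  74  67  71  81  91 125 165 164 161 160
  160 161]
 [102 103 101 100  89 101 102 102  98  89  89  95 100 114 150 163 161 159
  158 160]
 [104 105 105 101  94 101 104 102 102 102 103 103  98 102 114 149 163 159
  157 157]
 [100 102 105 101  95 101 104 102 101 103 105 104 101 102 101 114 150 162
  162 161]
 [ 96 103 108  99  89  98  96 100 100  98  97  95 100  97  99  96 103 135
  133 127]
 [ 77  80  91  93  80  88  94  93  98  91  93  93  95  95  98  76  42  44
   39  35]
 [ 18  17  41  63  51  85 114 111 111 113 118 118 120 136 124  39  35  39
   39  39]
 [ 20  16  15  16  33  88 140 134 134 137 144 151 156 168 148  45  34  39
   43  43]
 [ 26  26  22  22  33  94 146 141 144 151 156 165 166 168 148  58  37  38
   42  42]
 [ 20  33  34  23  29  90 152 149 155 165 164 163 164 165 148  58  37  37
   41  40]]
[0.07276    0.11619815 0.11990398]
```

View pics/hole.png

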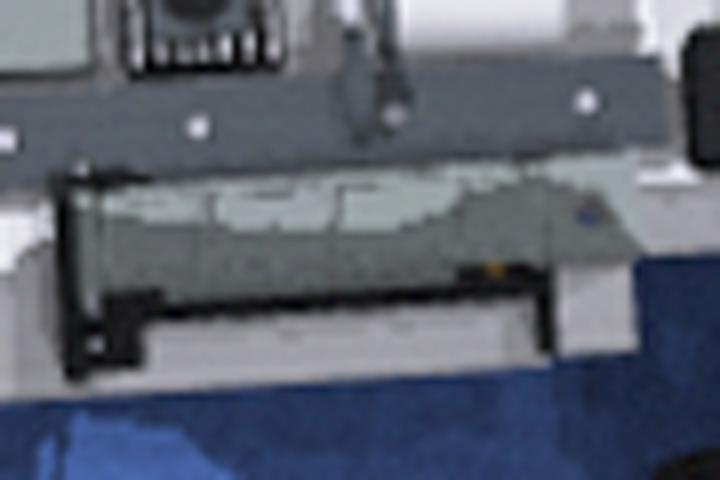

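The strap lies down over the pack, with its hole at top-image (343.3,221.2) (crop (588,215)). Now to the pin.

>>> apply_moves(
  claw=[0,0,0,0,0],
  travel=[
    [0.0005,-0.142,0.02],
    [0.0005,-0.142,0.03],
    [0.0005,-0.142,0.05],
    [0.0005,-0.142,0.08],
    [0.0005,-0.142,0.11],
  ],
  turn=[
    [0,0,0],
    [0,0,0],
    [0,0,0],
    [0,0,0],
    [0,0,0],
  ],
)

```text
t: 7.85
tcp_pos: [0.5451, 0.3592, 0.1153]
tool_rot: [1.0, 0.002, 0.0, -0.0]
force: [-0.6, 0.6, 0.8]
finger_gap: 0.495
gripper_force: 0.0
```

```bash
python3 - <<'E'
from h import *
st();to([.545,.359,.062],0)
S=snap('side');save('pin',cv2.resize(S['pixels'][340:440,200:310],(660,600),interpolation=cv2.INTER_CUBIC))
S2=snap('top');save('pin2',cv2.resize(S2['pixels'][200:290,120:220],(600,540),interpolation=cv2.INTER_CUBIC))
E
```

```text
t 7.85 p [0.5451 0.3592 0.1153] R [[1.0, 0.003, 0.001], [0.003, -1.0, 0.0], [0.001, -0.0, -1.0]] F [-0.6  0.6  0.8] gap 0.495 gf 0.0 q [0.41 0.7  1.45 0.   0.98 1.98]
travel [-0.0002  0.0002  0.0667] turn [-0.0001 -0.0003  0.001 ]
```

View pics/pin.png

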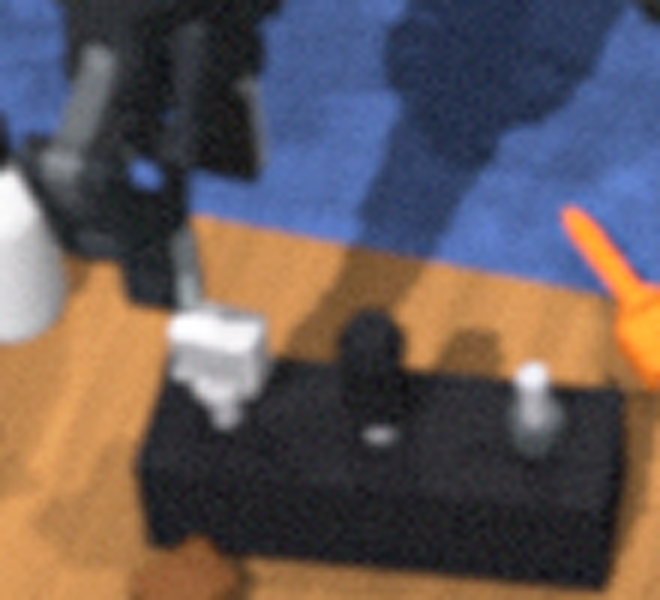

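The side crop shows the pin head at (218,350), straight below the midpoint of the two fingertips (~(215,230)), with the stubby and axle untouched. The orange look-alike at (620,300) now lies tilted, but it plays no part. Descending.

>>> apply_moves(
  claw=[0,0,0,0,-1],
  travel=[
    [0,0,0.03],
    [0,0,0.055],
    [0,0,0.067],
    [0,0,0.067],
    [0,0,0.067],
  ],
  turn=[
    [0,0,0],
    [0,0,0],
    [0,0,0],
    [0,0,0],
    [0,0,0],
  ],
  newtons=40,
)

```text
t: 8.37
tcp_pos: [0.5461, 0.3567, 0.0634]
tool_rot: [1.0, -0.001, 0.0, -0.0]
force: [0.3, -0.1, 0.3]
finger_gap: 0.375
gripper_force: 0.0
```

>>> apply_moves(
  claw=[-1,-1,-1,-1,-1],
  travel=[
    [0,0,0],
    [0,0,0],
    [0,0,0],
    [0,0,0],
    [0,0,0],
  ],
  turn=[
    [0,0,0],
    [0,0,0],
    [0,0,0],
    [0,0,0],
    [0,0,0],
  ],
  newtons=80,
)

```text
t: 8.78
tcp_pos: [0.5469, 0.3579, 0.0645]
tool_rot: [1.0, -0.0, 0.002, -0.001]
force: [-0.4, 1.5, 5.8]
finger_gap: 0.143
gripper_force: 80.4
```

```bash
python3 - <<'E'
from h import *
st()
E
```

```text
t 8.78 p [0.5469 0.3579 0.0645] R [[1.0, -0.001, 0.004], [-0.001, -1.0, 0.002], [0.004, -0.002, -1.0]] F [-0.4  1.5  5.8] gap 0.143 gf 80.4 q [0.41 0.77 1.48 0.   0.89 1.98]
```

>>> apply_moves(
  claw=[-1,-1,-1,-1,-1],
  travel=[
    [0,0,-0.012],
    [0,0,-0.03],
    [0,0,-0.06],
    [0,0,-0.11],
    [0,0,-0.16],
  ],
  turn=[
    [0,0,0],
    [0,0,0],
    [0,0,0],
    [0,0,0],
    [0,0,0],
  ],
)

```text
t: 9.2
tcp_pos: [0.5437, 0.3558, 0.1905]
tool_rot: [1.0, -0.0, -0.003, 0.002]
force: [0.7, 0.6, -0.6]
finger_gap: 0.137
gripper_force: 79.6
```

>>> apply_moves(
  claw=[-1,-1,-1,-1,-1],
  travel=[
    [0,0,-0.01],
    [0,0.05,-0.02],
    [0,0.1,-0.02],
    [0,0.15,-0.02],
    [0,0.2,-0.02],
  ],
  turn=[
    [0,0,0],
    [0,0,0],
    [0,0,0],
    [0,0,0],
    [0,0,0],
  ],
)

```text
t: 9.62
tcp_pos: [0.5442, 0.1954, 0.2069]
tool_rot: [1.0, 0.0, -0.001, 0.0]
force: [0.4, -0.6, 0.2]
finger_gap: 0.142
gripper_force: 79.6
```

```bash
python3 - <<'E'
from h import *
st();to([.5575,-.110,.205],0)
def unp(s,u,v,z):
    r=s['R'].T@(np.linalg.inv(s['intrinsics'])@[u,v,1]);o=-s['R'].T@s['t'];return (o+r*(z-o[2])/r[2]).round(4)
T=dict(np.load('top.npz'));S=snap('side')
print('top',unp(T,343.35,221.1,.117),unp(T,343.3,220.9,.117))
u,v=proj(S,[.557,-.11,.117]);print('exp side px',u,v)
u0,v0=int(u),int(v)
a=cv2.resize(S['pixels'][v0-20:v0+20,u0-20:u0+20],(400,400),interpolation=cv2.INTER_CUBIC)
p=manip.sense()['tcp_pos'];uu,vv=map(int,proj(S,p));print('tcp px',uu,vv)
b=cv2.resize(S['pixels'][vv-40:vv+40,uu-40:uu+40],(400,400),interpolation=cv2.INTER_CUBIC)
save('hs',np.hstack([a,b]))
print('origin',u0-20,v0-20,'tcp crop',uu-40,vv-40)
E
```

```text
t 9.62 p [0.5442 0.1954 0.2069] R [[1.0, 0.001, -0.001], [0.001, -1.0, -0.001], [-0.001, 0.001, -1.0]] F [ 0.4 -0.6  0.2] gap 0.142 gf 79.6 q [ 0.15  0.49  1.58 -0.    1.07  1.72]
travel [0.0163 0.3817 0.0027] turn [0.0003 0.0004 0.0003]
top [ 0.5569 -0.1101  0.117 ] [ 0.5574 -0.11    0.117 ]
exp side px 302.1708387855948 228.0733705192273
tcp px 262 276
origin 282 208 tcp crop 222 236
```

View pics/hs.png

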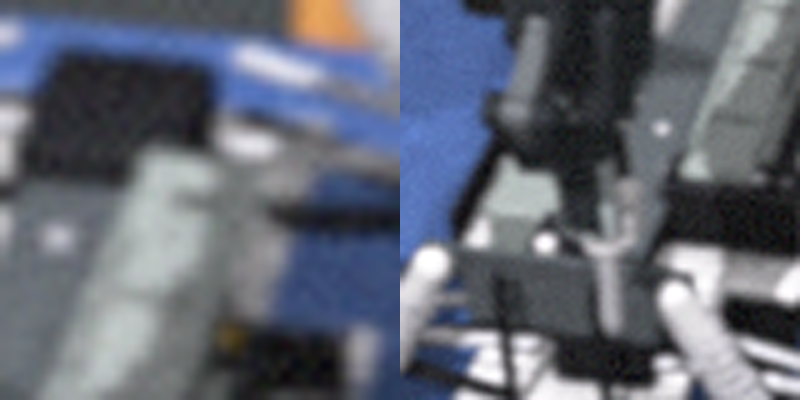

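The left half shows the strap hole at side px ≈(301,227.5). The right half shows the pin hanging upright, its shank at ≈(264,296). From here I use numbers only.

```bash
python3 - <<'E'
from h import *
ps=[];im=[];it=[]
for i in range(6):
    s=snap('side');im.append(s['pixels'].astype(float));ps.append(manip.sense()['tcp_pos'])
p=np.mean(ps,0);print('tcp',p.round(4),np.std(ps,0).round(4));S=s
g=np.mean(im,0).mean(-1);np.save('gside.npy',g)
for dz in(.02,.03,.04,.05,.0545): print(dz,proj(S,p-[0,0,dz]).round(2))
print(g[284:308,255:274].astype(int))
print('hole',proj(S,[.5572,-.11,.117]).round(2));print(g[219:237,292:312].astype(int))
E
```

```text
tcp [0.545  0.1956 0.2067] [0.0003 0.0023 0.    ]
0.02 [261.9  287.67]
0.03 [262.29 291.75]
0.04 [262.68 295.79]
0.05 [263.07 299.79]
0.0545 [263.24 301.57]
[[ 58  64  84 115 142 154 158 161 165 163 169 176 169 147 123 109  93  62
   37]
 [ 46  52  74 113 149 168 173 173 174 171 166 160 148 129 114 105  84  49
   47]
 [ 59  57  66  96 129 156 169 172 178 169 149 133 120 109 105  95  69  49
   71]
 [ 88  82  80  93 110 129 145 159 163 152 129 103  90  82  82  73  51  57
   98]
 [102 103 100  99 106 119 135 148 155 142 122 100  80  67  65  56  49  67
  104]
 [ 90  91  91  90  90 109 133 155 161 151 131 112  89  72  61  60  58  61
   83]
 [ 77  81  82  80  84  99 130 158 165 157 134 109  87  69  62  61  61  61
   63]
 [ 79  79  78  80  81  95 124 154 167 158 133 106  82  64  58  56  55  54
   55]
 [ 79  80  80  79  75  87 118 149 163 158 134 107  86  72  62  60  53  52
   79]
 [ 84  82  83  78  70  78 109 146 162 158 135 109  89  78  72  68  57  66
  111]
 [ 85  86  85  80  67  74 102 140 159 156 137 113  94  85  80  74  65  79
  136]
 [ 84  82  85  79  64  66  99 136 157 156 138 114  9
[... 1853 characters left out ...]
  92  78
   71  71]
 [110 129 162 187 193 192 188 179 171 157 136 122 117 116 116 115  97  64
   44  38]
 [115 140 167 184 191 191 186 185 183 172 147 124 117 115 119 128 121  96
   72  49]
 [126 154 168 178 187 189 183 181 181 165 138 120 119 116 122 133 135 131
  111  83]
 [140 157 164 174 189 190 187 187 181 160 135 123 115 116 124 136 144 147
  128  95]
 [147 157 165 182 191 192 192 189 177 150 129 120 117 120 131 139 148 147
  127  97]
 [148 156 171 188 193 195 190 179 158 135 118 114 115 124 132 139 144 139
  116  92]
 [154 163 178 188 191 192 185 163 138 121 116 110 113 124 132 135 134 122
  101  83]
 [160 164 169 175 177 177 169 142 121 115 114 110 106 114 127 131 127 109
   89  82]]
```

>>> apply_moves(
  claw=[-1,-1,-1,-1,-1],
  travel=[
    [0.0175,0.05,0],
    [0.0175,0.1,0],
    [0.0175,0.15,0],
    [0.0175,0.2,0],
    [0.0175,0.25,0],
  ],
  turn=[
    [0,0,0],
    [0,0,0],
    [0,0,0],
    [0,0,0],
    [0,0,0],
  ],
)

```text
t: 10.38
tcp_pos: [0.5594, -0.0029, 0.2066]
tool_rot: [1.0, 0.001, -0.0, -0.0]
force: [0.7, -0.5, -1.2]
finger_gap: 0.138
gripper_force: 79.6
```

>>> apply_moves(
  claw=[-1,-1,-1,-1,-1],
  travel=[
    [0,0.05,0],
    [0,0.09,0],
    [0,0.12,0],
    [0,0.133,0.015],
    [0,0.133,0.03],
  ],
  turn=[
    [0,0,0],
    [0,0,0],
    [0,0,0],
    [0,0,0],
    [0,0,0],
  ],
)

```text
t: 10.8
tcp_pos: [0.5606, -0.1109, 0.1825]
tool_rot: [1.0, -0.001, 0.001, 0.001]
force: [0.4, 0.1, -0.3]
finger_gap: 0.137
gripper_force: 79.6
```

```bash
cat > chk.py <<'E'
from h import *
ps=[];im=[]
for i in range(6):
    s=snap('side');im.append(s['pixels'].astype(float));ps.append(manip.sense()['tcp_pos'])
p=np.mean(ps[2:],0);print('tcp',p.round(4),np.std(ps[2:],0).round(4))
g=np.mean(im[2:],0).mean(-1)
st()
for dz in(.02,.03,.04,.05,.0545): print(dz,proj(s,p-[0,0,dz]).round(2))
u,v=map(int,proj(s,p-[0,0,.045]))
print(u-10,v-12);print(g[v-12:v+18,u-10:u+12].astype(int))
E
python3 chk.py
```

```text
tcp [ 0.5591 -0.1077  0.182 ] [0.0005 0.0002 0.0007]
t 11.1 p [ 0.5596 -0.1079  0.1829] R [[1.0, 0.001, 0.0], [0.001, -1.0, 0.0], [0.0, -0.0, -1.0]] F [-0.4  0.2 -0.5] gap 0.136 gf 79.6 q [-0.39  0.51  1.62  0.    1.    1.18]
0.02 [300.42 212.44]
0.03 [300.57 216.06]
0.04 [300.71 219.65]
0.05 [300.84 223.21]
0.0545 [300.91 224.8 ]
290 209
[[ 93  89  86  84  85  89  96 117 143 162 165 160 151 145 151 157 134 100
   68  50  69 112]
 [113 110 109 106 102  99 102 122 160 188 194 188 174 155 139 128 110  88
   66  55  71 113]
 [123 121 124 125 124 120 119 128 152 175 185 183 172 152 134 117 108 103
   89  76  83 115]
 [100 108 113 119 120 117 115 116 129 145 159 161 149 137 137 148 165 159
  134 111 104 119]
 [ 63  67  74  76  81  83  85  86  96 118 145 157 146 133 140 174 203 200
  168 138 127 127]
 [ 35  42  44  43  44  46  46  51  63  96 141 163 154 135 134 159 181 184
  161 137 131 130]
 [ 40  35  38  38  42  40  37  39  48  85 138 167 157 132 122 132 142 141
  134 125 124 126]
 [ 42  43  42  40  41  41  38  40  47  87 139 163 154 132 119 127 130 129
  125 123 124 125]
 [ 45  45  44  
[... 1331 characters left out ...]
6 172 172 179 182 178 158 145
  143 133 112  80]
 [109 115 138 158 163 173 184 189 186 186 184 177 177 183 181 168 150 142
  145 148 128  96]
 [105 122 145 154 165 181 189 191 192 189 188 184 181 176 169 154 140 139
  145 148 126  96]
 [110 127 148 153 168 184 191 193 190 189 185 181 174 167 156 141 135 138
  141 135 115  91]
 [116 139 151 162 177 185 190 192 190 186 183 174 172 158 144 133 132 132
  132 120 100  85]
 [128 149 159 163 170 171 174 178 179 178 173 169 166 153 130 118 126 129
  124 107  88  81]
 [139 157 158 160 157 156 158 158 159 158 160 161 161 145 117 108 120 129
  122 103  86  82]
 [144 155 164 175 178 175 169 165 161 157 159 160 156 133  99  97 116 126
  118 102  86  85]]
```

>>> apply_moves(
  claw=[-1,-1,-1,-1,-1],
  travel=[
    [0.0015,0.0045,0],
    [0.0015,0.0045,0.005],
    [0.0015,0.0045,0.01],
    [0.0015,0.0045,0.014],
    [0.0015,0.0045,0.017],
  ],
  turn=[
    [0,0,0],
    [0,0,0],
    [0,0,0],
    [0,0,0],
    [0,0,0],
  ],
)

```text
t: 11.52
tcp_pos: [0.5602, -0.1128, 0.1686]
tool_rot: [1.0, -0.0, -0.0, -0.0]
force: [-0.7, -0.6, -0.2]
finger_gap: 0.139
gripper_force: 79.6
```

>>> apply_moves(
  claw=[-1,-1,-1],
  travel=[
    [0,0,0.003],
    [0,0,0.005],
    [0,0,0.005],
  ],
  turn=[
    [0,0,0],
    [0,0,0],
    [0,0,0],
  ],
)

```text
t: 11.77
tcp_pos: [0.5606, -0.1129, 0.1648]
tool_rot: [1.0, -0.001, 0.0, -0.0]
force: [-0.2, 0.6, -0.8]
finger_gap: 0.137
gripper_force: 79.6
```

```bash
python3 chk.py | head -3
```

```text
tcp [ 0.5606 -0.113   0.1652] [0. 0. 0.]
t 12.07 p [ 0.5606 -0.113   0.1653] R [[1.0, -0.001, 0.0], [-0.001, -1.0, 0.0], [0.0, -0.0, -1.0]] F [ 0.6  0.9 -0.5] gap 0.141 gf 79.6 q [-0.39  0.54  1.63  0.    0.97  1.18]
0.02 [300.67 217.23]
```

>>> apply_moves(
  claw=[-1,-1,-1,-1],
  travel=[
    [0,0,0.004],
    [0,0,0.008],
    [0,0,0.012],
    [0,0,0.012],
  ],
  turn=[
    [0,0,0],
    [0,0,0],
    [0,0,0],
    [0,0,0],
  ],
)

```text
t: 12.4
tcp_pos: [0.5606, -0.1128, 0.1549]
tool_rot: [1.0, -0.0, 0.0, -0.0]
force: [1.7, 1.0, -0.3]
finger_gap: 0.137
gripper_force: 79.6
```

>>> apply_moves(
  claw=[-1,-1,-1,-1,-1],
  travel=[
    [0,0,0.004],
    [0,0,0.008],
    [0,0,0.012],
    [0,0,0.016],
    [0,0,0.016],
  ],
  turn=[
    [0,0,0],
    [0,0,0],
    [0,0,0],
    [0,0,0],
    [0,0,0],
  ],
)

```text
t: 12.82
tcp_pos: [0.5607, -0.1127, 0.1422]
tool_rot: [1.0, -0.001, 0.0, -0.0]
force: [1.9, 2.5, 0.5]
finger_gap: 0.139
gripper_force: 79.7
```

>>> apply_moves(
  claw=[-1,-1,-1,-1,-1],
  travel=[
    [0.001,-0.0012,0.004],
    [0.001,-0.0012,0.008],
    [0.001,-0.0012,0.012],
    [0.001,-0.0012,0.016],
    [0.001,-0.0012,0.016],
  ],
  turn=[
    [0,0,0],
    [0,0,0],
    [0,0,0],
    [0,0,0],
    [0,0,0],
  ],
)

```text
t: 13.23
tcp_pos: [0.561, -0.112, 0.1291]
tool_rot: [1.0, -0.0, -0.0, -0.0]
force: [2.0, 0.9, -1.0]
finger_gap: 0.137
gripper_force: 79.7
```

>>> apply_moves(
  claw=[-1,-1,-1,-1,-1],
  travel=[
    [0,0,0.003],
    [0,0,0.006],
    [0,0,0.008],
    [0,0,0.01],
    [0,0,0.01],
  ],
  turn=[
    [0,0,0],
    [0,0,0],
    [0,0,0],
    [0,0,0],
    [0,0,0],
  ],
)

```text
t: 13.65
tcp_pos: [0.5613, -0.1122, 0.122]
tool_rot: [1.0, -0.0, 0.0, 0.0]
force: [0.8, 1.2, 3.2]
finger_gap: 0.139
gripper_force: 80.1
```

>>> apply_moves(
  claw=[-1,-1,-1,-1],
  travel=[
    [0,0,0.003],
    [0,0,0.005],
    [0,0,0.005],
    [0,0,0.005],
  ],
  turn=[
    [0,0,0],
    [0,0,0],
    [0,0,0],
    [0,0,0],
  ],
)

```text
t: 13.98
tcp_pos: [0.5615, -0.1122, 0.1204]
tool_rot: [1.0, -0.0, 0.001, 0.0]
force: [-3.8, 2.2, 17.9]
finger_gap: 0.135
gripper_force: 82.0
```

>>> apply_moves(
  claw=[-1,-1,-1,-1],
  travel=[
    [0,0,0.003],
    [0,0,0.004],
    [0,0,0.004],
    [0,0,0.004],
  ],
  turn=[
    [0,0,0],
    [0,0,0],
    [0,0,0],
    [0,0,0],
  ],
)

```text
t: 14.32
tcp_pos: [0.5617, -0.1122, 0.1198]
tool_rot: [1.0, 0.0, 0.001, 0.001]
force: [-7.2, 2.4, 32.4]
finger_gap: 0.137
gripper_force: 84.1
```

>>> apply_moves(
  claw=[-1,-1,-1],
  travel=[
    [-0.001,0,-0.001],
    [-0.001,0,-0.001],
    [-0.001,0,-0.001],
  ],
  turn=[
    [0,0,0],
    [0,0,0],
    [0,0,0],
  ],
)

```text
t: 14.57
tcp_pos: [0.5616, -0.1122, 0.12]
tool_rot: [1.0, -0.0, 0.002, 0.001]
force: [-4.4, 2.9, 27.0]
finger_gap: 0.138
gripper_force: 83.1
```

```bash
python3 - <<'E'
from h import *
Z=[];E=[]
for i in range(4):
    S=snap('side');X=cloud(S);Z.append(X)
X=np.median(Z,0);st()
for y in(-.085,-.07,-.05,-.03,-.01,.01,.03):
    cx=.5585-(y+.111)*.047
    m=(abs(X[...,1]-y)<.006)&(abs(X[...,0]-cx)<.011)&(X[...,2]>.1)&(X[...,2]<.13);P=X[m]
    e=X[(abs(X[...,1]-y)<.006)&(X[...,2]>.092)&(X[...,2]<.1)&(X[...,0]>.5)&(X[...,0]<.57)]
    print(y,len(P),np.median(P[:,2]).round(4) if len(P) else '',np.percentile(e[:,0],2).round(4) if len(e) else '')
E
```

```text
t 14.77 p [ 0.5616 -0.1122  0.12  ] R [[1.0, -0.0, 0.004], [-0.0, -1.0, -0.002], [0.004, 0.002, -1.0]] F [-5.6  3.3 27.4] gap 0.135 gf 83.1 q [-0.39  0.61  1.67  0.    0.86  1.18]
-0.085 25 0.1097 0.5365
-0.07 30 0.111 0.5356
-0.05 27 0.1102 0.5346
-0.03 30 0.1108 0.5335
-0.01 29 0.1099 0.5328
0.01 33 0.1106 0.5314
0.03 32 0.1099
```

The strap is level at 0.110 m along its whole length, so it is shut. The pack is still home and the pin is seated under about 27 N, so I hand in.

```bash
python3 -c "
from station import manip
print(manip.sign_off())"
```

```text
the job is handed in; nothing more can be done
None
```

The job is handed in: the pack is home against the spine, the strap is shut flat, and the pin is seated through the strap and post, still gripped and pressed down with about 27 N; the one disturbance I noticed is that the orange look-alike pin was lying tilted by the time I reached the caddy, cause unknown.

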